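# Put the big jigsaw away and zero the piece counter

### The arm

A 6-joint arm with a two-finger parallel gripper is mounted at the origin on the work surface. World frame = base frame: x ahead of the robot, y to its left, z up, the work surface at z = 0. Lengths are in m, angles in rad, forces in N, time in s.
With the tool pointing down it reaches from about 0.35 to 0.775 m from the base axis. Payload 5.5 kg.
Tool frame: the origin (TCP) lies on the centre line of the jaws, within the pads' length; the fingertips stand 11 mm ahead of it and the grasp point (between the pads) lies 8 mm behind it; z points along the fingers, y is the line along which they close (so a half turn about z gives the same grasp; the last joint's range is limited). The gripper opens to 85 mm and grips with 20 to 120 N. Pads are 22 mm wide; open, the fingers measure 114 mm over their backs; the gripper's body (76 mm by 85 mm) begins 54 mm behind the grasp point. The pads swing forward as they close: fully open they stand 13 mm farther back than shut.
Start: joints at [0.971, 0.313, 0.046, 1.304, 0, 1.431], TCP at [0.255, 0.515, 0.242] pointing down, gripper open.
Joint ranges: [-2.76, 2.76], [-0.86, 1.69], [-1.03, 1.26], [-2.2, 2.34], [-1.47, 1.5], [-3.14, 3.14]. Speed limits (rad/s): [2.57, 2.57, 3.14, 3.14, 3.14, 3.14].

### API

Orientations are given as a unit quaternion [w, x, y, z].
In Python, from cell import status, cams, env gives the robot as it stands.
- The arm moves only by the shell command python3 -m inch 'ROWS' [FORCE]. ROWS is JSON, a list that holds one entry, the list of rows, each a list of 5 numbers: the shift along the tool's x, y, z in mm, then the turn about the tool's z in degrees, then the opening, from 0 (shut) to 1 (fully open). In form: [[[x, y, z, turn, grip], ...]]. A call has 1 to 5 rows; each row is the pose to reach, as a shift and turn from the pose commanded when the call began, along the tool's axes at that moment; what a row does not reach only later rows make up. A row lasts 1/10 s, in which the tool goes at most 50 mm and 8.59 degrees, less where a joint would pass 70% of its speed; a pose out of reach is approached as far as the arm can. A call with a gripper value outside its range is refused whole. The fingers move at their own pace and stop on an object; FORCE is the grip in N (left out, the last holds). Time passes only in rows, so rows that repeat a pose let the fingers close. It gives the time, the measured TCP pose, the force, the opening and the grip force at its end, in the units of the state.
- status.sense(): the state, without advancing time (a new reading comes with each control period).
- cams.snapshot(name): name is "scene" or "side" or "wrist"; returns the picture (400x640x3 uint8, red, green, blue); there is no depth.
- cams.camera_info(name): a dict with "K" (3x3 intrinsics, pixels), "dist" ([k1, k2, p1, p2, k3] as OpenCV has them; the pictures are not rectified), "position" and "orientation" of the camera in the world; the wrist camera has in their place "mount" (4x4, takes a point from camera to tool coordinates, whose origin is the TCP and whose axes are the flange's). Camera axes: x right, y up, looking along -z (the intrinsics and any distortion apply to the point x, -y, -z); pixel columns grow to the right and rows downward; lengths in m; the calibration is good to about 2 mm. A picture is of the moment at which its call begins: read the wrist's pose just before it. camera_info takes no time and is no camera call.
- env.job_done(): hands the job in; it is judged then, once.
The state is a dict: "time_s": time; "joint_pos": joint angles; "qvel": joint speeds; "joint_efforts": joint torques, N m; "tool_pos": TCP position; "ee_rot": TCP orientation; "force": force on the tool from outside, world axes, zero at the start; "torque": the same for the moment, N m; "gripper_width": finger opening in m; "gripper_force": force on a finger pad.
Only numpy, scipy, OpenCV 4.12 (cv2) and the standard library are available. Lean on these libraries where they do the work, as an engineer would, in place of code of your own. Each camera call takes 0.05 s, during which the arm holds its last target. There are 200 camera calls.

### The job

The puzzle session is over: swing the lid of the dark chest up and over by its tab until it stays open on its own, then put all the big wooden jigsaw pieces that are on the table into the chest and, when all are in, shut the lid fully again. Also turn the piece counter's knob back to its zero stop for the next group, at any time you like. Leave the other things on the table where they are.

Things in the scene. Friction and masses are not known exactly. Their poses are not given: they have to be found in the camera images.
- chest: Dark wooden puzzle chest, fixed to the table, 140 mm deep (its x) by 360 mm long (its y) and 68 mm high without the lid. Origin: centre of its underside. Its front faces its own -x, roughly towards the robot. Walls 6 mm thick, inner floor 8 mm above the table, so the inside is 128 x 348 mm and 60 mm deep: five pieces fit side by side across it with their length along the chest's x.
- chest_lid (a joint): Angle of the chest's lid: 0 shut, grows as it swings up and back, stop at 1.85 rad (leaning back 16 degrees past upright). The lid is a 10 mm thick dark wooden panel of 140 x 360 mm, about 0.4 kg, on a free hinge along the chest's y at the rear (+x) top edge. Below the balance point (about 1.55 rad) it falls shut when let go, beyond it it falls back against its stop and stays open.
- lid_hinge (a point): Point on the lid's hinge line, at the middle of its length: 70 mm behind the chest's centre, 68.5 mm above the table. Its axes turn with the lid; when shut they are the chest's axes.
- lid_tab (a point): Middle of the steel pull tab of the lid, a flat tongue that sticks out 50 mm beyond the middle of the lid's front edge, 40 mm wide (along the chest's y), 14 mm thick. The point lies 30 mm beyond the lid's edge (170 mm from the hinge, 7 mm above the plane of the hinge with the lid shut, so 75.5 mm above the table). With the fingers on the tab's two side edges (closing along the chest's y) it can turn between them as the lid swings, from shut to fully open.
- counter: Grey piece counter, fixed, 110 x 120 mm and 45 mm high, with a white top bearing a ring of tick marks and the reset knob at its centre. Origin: centre of its underside.
- reset_knob (a joint): Angle of the counter's black reset knob: 0 is its zero stop, and it reads up to 3.5 rad; it grows clockwise seen from above, so turn it anticlockwise to go back to zero. It stays where it is left (friction 0.03 N m). It starts between 1.6 and 2.9. At zero the white mark on the knob's bar points along the counter's -x, at the one broad tick.
- reset_knob_grip (a point): On the knob's axis, 82 mm above the table, inside its upright bar grip, which is 49 mm long (this point's x), 14 mm thick (its y), and runs from 57 to 89 mm above the table. The point turns with the knob; at zero its axes are the counter's.
- piece1: Chunky jigsaw piece of plain brown wood, 80 x 42 x 24 mm, 50 to 100 g, lying flat on the table; may be absent. Origin: on its underside, on its middle line, 32 mm from its notched end (-x) and 48 mm from the end of its round tab (+x). The body is 42 mm wide along y from x = -32 to +26 mm, with a notch 16 mm wide and 12 mm deep in its -x end; the tab's round head is 24 mm wide, centred at x = +36 mm. All pieces are alike.
- piece2: Chunky jigsaw piece of plain brown wood, 80 x 42 x 24 mm, 50 to 100 g, lying flat on the table; may be absent. Origin: on its underside, on its middle line, 32 mm from its notched end (-x) and 48 mm from the end of its round tab (+x). The body is 42 mm wide along y from x = -32 to +26 mm, with a notch 16 mm wide and 12 mm deep in its -x end; the tab's round head is 24 mm wide, centred at x = +36 mm. All pieces are alike.
- piece3: Chunky jigsaw piece of plain brown wood, 80 x 42 x 24 mm, 50 to 100 g, lying flat on the table; may be absent. Origin: on its underside, on its middle line, 32 mm from its notched end (-x) and 48 mm from the end of its round tab (+x). The body is 42 mm wide along y from x = -32 to +26 mm, with a notch 16 mm wide and 12 mm deep in its -x end; the tab's round head is 24 mm wide, centred at x = +36 mm. All pieces are alike.
- piece4: Chunky jigsaw piece of plain brown wood, 80 x 42 x 24 mm, 50 to 100 g, lying flat on the table; may be absent. Origin: on its underside, on its middle line, 32 mm from its notched end (-x) and 48 mm from the end of its round tab (+x). The body is 42 mm wide along y from x = -32 to +26 mm, with a notch 16 mm wide and 12 mm deep in its -x end; the tab's round head is 24 mm wide, centred at x = +36 mm. All pieces are alike.
- piece5: Chunky jigsaw piece of plain brown wood, 80 x 42 x 24 mm, 50 to 100 g, lying flat on the table; may be absent. Origin: on its underside, on its middle line, 32 mm from its notched end (-x) and 48 mm from the end of its round tab (+x). The body is 42 mm wide along y from x = -32 to +26 mm, with a notch 16 mm wide and 12 mm deep in its -x end; the tab's round head is 24 mm wide, centred at x = +36 mm. All pieces are alike.
- mug: Bystander, loose: blue mug, 80 mm wide, 90 mm high. Origin: centre of its underside.
- pencil_cup: Bystander, loose: black pencil cup, 72 mm wide, 100 mm high, with pencils. Origin: centre of its underside.
- stapler: Bystander, loose: black and steel stapler, 130 mm long, about 50 mm high. Origin: centre of its underside.
- domino_box: Bystander, loose: closed box of plain brown wood, 60 x 150 x 45 mm, a plain block without tab or notch. Origin: centre of its underside.
- tape_roll: Bystander, loose: yellow ring of tape, 90 mm wide, 24 mm high. Origin: centre of its underside.
- ruler: Bystander, loose: pale wooden ruler, 30 x 200 x 4 mm. Origin: centre of its underside.
Mind the look-alikes: they are no part of the job. Of the things that look like the counter, the larger one is meant.

How it is judged:
On the way, in this order (a step that is already met when the one before it is completed fails the run):
1. the lid stands open on its own, not held (value of joint chest_lid above 1.7 rad and contact force between the fingers and chest below 0.3 N and velocity of joint chest_lid below 0.2 rad/s), for 0.4 s.
2. all pieces are inside the chest and let go, with the lid still open (x of piece1 in the frame of chest between -0.064 and 0.064 m and y of piece1 in the frame of chest between -0.174 and 0.174 m and z of piece1 in the frame of chest between 0 and 0.066 m and x of piece2 in the frame of chest between -0.064 and 0.064 m and y of piece2 in the frame of chest between -0.174 and 0.174 m and z of piece2 in the frame of chest between 0 and 0.066 m and x of piece3 in the frame of chest between -0.064 and 0.064 m and y of piece3 in the frame of chest between -0.174 and 0.174 m and z of piece3 in the frame of chest between 0 and 0.066 m and x of piece4 in the frame of chest between -0.064 and 0.064 m and y of piece4 in the frame of chest between -0.174 and 0.174 m and z of piece4 in the frame of chest between 0 and 0.066 m and x of piece5 in the frame of chest between -0.064 and 0.064 m and y of piece5 in the frame of chest between -0.174 and 0.174 m and z of piece5 in the frame of chest between 0 and 0.066 m and contact force between the fingers and piece1 below 0.3 N and contact force between the fingers and piece2 below 0.3 N and contact force between the fingers and piece3 below 0.3 N and contact force between the fingers and piece4 below 0.3 N and contact force between the fingers and piece5 below 0.3 N and value of joint chest_lid above 1.7 rad), for 0.2 s.
3. the lid is shut again (value of joint chest_lid below 0.05 rad), for 0.3 s.
At the end, for the whole second after the job is handed in: Every jigsaw piece present is inside the chest, the lid is shut to within 0.05 rad, and the counter's knob is within 0.08 rad of its zero stop; nothing is held (x of piece1 in the frame of chest between -0.064 and 0.064 m and y of piece1 in the frame of chest between -0.174 and 0.174 m and z of piece1 in the frame of chest between 0 and 0.066 m and x of piece2 in the frame of chest between -0.064 and 0.064 m and y of piece2 in the frame of chest between -0.174 and 0.174 m and z of piece2 in the frame of chest between 0 and 0.066 m and x of piece3 in the frame of chest between -0.064 and 0.064 m and y of piece3 in the frame of chest between -0.174 and 0.174 m and z of piece3 in the frame of chest between 0 and 0.066 m and x of piece4 in the frame of chest between -0.064 and 0.064 m and y of piece4 in the frame of chest between -0.174 and 0.174 m and z of piece4 in the frame of chest between 0 and 0.066 m and x of piece5 in the frame of chest between -0.064 and 0.064 m and y of piece5 in the frame of chest between -0.174 and 0.174 m and z of piece5 in the frame of chest between 0 and 0.066 m and contact force between the fingers and piece1 below 0.3 N and contact force between the fingers and piece2 below 0.3 N and contact force between the fingers and piece3 below 0.3 N and contact force between the fingers and piece4 below 0.3 N and contact force between the fingers and piece5 below 0.3 N and value of joint chest_lid below 0.05 rad and value of joint reset_knob below 0.08 rad); the robot touches nothing.
It fails at once if a bystander is shifted more than 50 mm (distance of any of mug, pencil_cup, stapler, domino_box, tape_roll, ruler from where it was at the start of the episode above 0.05 m).
It fails at once if a bystander is tipped over (angle between any of mug, pencil_cup, stapler, domino_box, tape_roll, ruler's own z axis and vertical above 0.6 rad).
Of piece1, piece2, piece3, piece4, piece5 only 3 to 5 are there at a start; the rules pass over those that are not, and their reading is None.
At some moment in a run one of piece1, piece2, piece3, piece4, piece5 may be knocked a few centimetres aside while the robot is not near it.
Once in a run the grip may slacken for a moment while it holds something.
It also fails if it takes over 210 s, if anything falls off the work surface, if the arm or the gripper's body presses on something with over 40 N, if the wrist force passes 120 N, or if a joint passes its speed limit or range.

## Working session

There is one attempt and no reset: what is moved stays moved. The work goes in short steps, Python scripts to look and compute and a shell command to move; the robot and the scene stay as the last step left them, time stands still between calls to the robot, and variables do not carry over. Pictures are saved under pics/ and viewed, at most 14 in all, crops included, and the job is handed in when it is done.

```bash
ls; mkdir -p pics; python3 - <<'E'
from cell import status,cams,env
import cv2
s=status.sense();print(s)
for n in ["scene","side","wrist"]:
    im=cams.snapshot(n);cv2.imwrite(f"pics/{n}0.png",im[:,:,::-1]);print(n,cams.camera_info(n))
E
```

```text
pics
{'time_s': 0.0, 'joint_pos': array([ 9.71385273e-01,  3.13958609e-01,  4.49962828e-02,  1.30362802e+00,
       -1.53847658e-05,  1.43119677e+00]), 'qvel': array([ 3.43899774e-04, -5.62032758e-05,  9.07797388e-04,  8.07794055e-04,
       -1.45501703e-03, -7.25399235e-04]), 'joint_efforts': array([-2.52114049e-03, -4.80631399e+01,  2.98531365e+01,  1.95416354e-02,
       -2.95587870e-04, -1.23830213e-05]), 'tool_pos': array([0.25490305, 0.51485882, 0.24143973]), 'ee_rot': array([-3.16784850e-04,  2.27885655e-01,  9.73687488e-01, -8.39243229e-04]), 'force': array([ 0.37999081, -0.61160146, -0.41475271]), 'torque': array([ 0.02311364, -0.01169149,  0.00453619]), 'gripper_force': 0.0, 'gripper_width': 0.0855643483606353}
scene {'K': array([[374.80438067,   0.        , 319.38831531],
       [  0.        , 374.80438067, 194.14597823],
       [  0.        ,   0.        ,   1.        ]]), 'dist': array([-0.04880358,  0.        ,  0.        ,  0.        ,  0.        ]), 'position': array([1.21172085, 0.33304212, 0.83091825]), 'orientation': array([0.46786702, 0.20565458, 0.34310214, 0.788
[... 292 characters left out ...]
85651693,  1.0442381 ]), 'orientation': array([ 0.89543982,  0.35666339, -0.0940969 , -0.24924793])}
wrist {'K': array([[352.42393542,   0.        , 318.08605796],
       [  0.        , 352.42393542, 197.99944516],
       [  0.        ,   0.        ,   1.        ]]), 'dist': array([-0.00556168,  0.        ,  0.        ,  0.        ,  0.        ]), 'mount': array([[-3.76729790e-04,  9.62202290e-01,  2.72335475e-01,
         6.93768538e-02],
       [ 9.99999928e-01,  3.48095831e-04,  1.53454697e-04,
         8.15054624e-04],
       [ 5.28556172e-05,  2.72335513e-01, -9.62202352e-01,
        -1.30686561e-01],
       [ 0.00000000e+00,  0.00000000e+00,  0.00000000e+00,
         1.00000000e+00]])}
```

View pics/scene0.png

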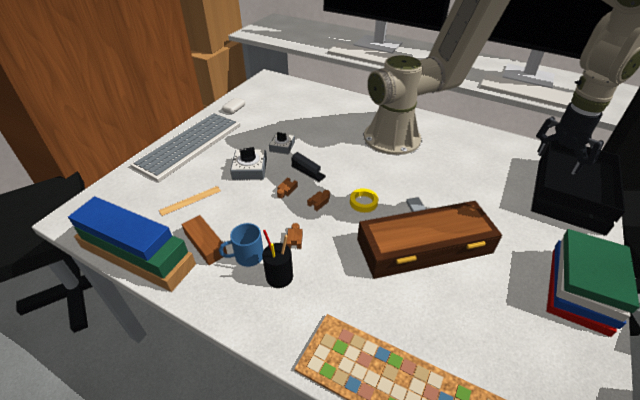

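View pics/side0.png

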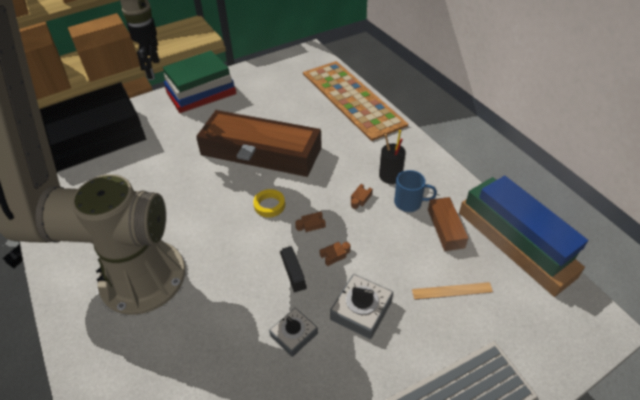

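Three pieces: scene (287,186), (318,200), (295,234), which are side (336,252), (311,221), (361,196). Possible confusions: the domino box, scene (202,239), which is a plain block; the ruler, scene (190,200); and the small counter, scene (282,143), where the large one at (249,163) is meant. I'll check the choice in a close crop.

```bash
cat > h.py <<'E'
import numpy as np,cv2
from scipy.spatial.transform import Rotation as R
from cell import status,cams,env
def q2R(q): return R.from_quat([q[1],q[2],q[3],q[0]]).as_matrix()
def pose(n,s=None):
    c=cams.camera_info(n)
    if n=="wrist":
        s=s or status.sense(); M=c["mount"]; T=q2R(s["ee_rot"])
        return c,T@M[:3,:3],T@M[:3,3]+s["tool_pos"]
    return c,q2R(c["orientation"]),np.array(c["position"])
def px2w(n,uv,z,s=None):
    c,Rm,p=pose(n,s)
    q=cv2.undistortPoints(np.array(uv,float).reshape(-1,1,2),c["K"],c["dist"]).reshape(-1,2)
    d=(Rm@np.c_[q[:,0],-q[:,1],-np.ones(len(q))].T).T
    return p+d*((np.asarray(z)-p[2])/d[:,2])[:,None]
def w2px(n,P,s=None):
    c,Rm,p=pose(n,s); v=(np.atleast_2d(P)-p)@Rm; v=v*[1,-1,-1]
    return cv2.projectPoints(v,np.zeros(3),np.zeros(3),c["K"],c["dist"])[0].reshape(-1,2)
def snap(n,f,box=None,k=1):
    s=status.sense(); im=cams.snapshot(n)[:,:,::-1]
    if box: im=im[box[1]:box[3],box[0]:box[2]]
    cv2.imwrite(f"pics/{f}.png",cv2.resize(im,None,fx=k,fy=k,interpolation=cv2.INTER_CUBIC)); return s
def yaw(s): T=q2R(s["ee_rot"]); return np.degrees(np.arctan2(T[1,0],T[0,0]))
def rel(P,yawdeg=None):
    "tool-frame shift (mm) to world point P; turn so that tool x (mod 180) has world yaw"
    s=status.sense(); T=q2R(s["ee_rot"]); d=1000*T.T@(np.array(P)-s["tool_pos"])
    t=None
    if yawdeg is not None:
        t=-((yawdeg-yaw(s)+90)%180-90)   # tool z points down
    print("shift",d.round(1),"turn",t,"yaw",round(yaw(s),1),"j6",s["joint_pos"][5].round(2))
E
python3 - <<'E'
import cv2,numpy as np
from h import *
a=cv2.imread("pics/side0.png")[170:350,190:430];a=cv2.resize(a,None,fx=3.3,fy=3.3,interpolation=cv2.INTER_CUBIC)
cv2.imwrite("pics/c1.png",a)
b=cv2.imread("pics/scene0.png")[120:290,220:510];b=cv2.resize(b,None,fx=2.75,fy=2.75,interpolation=cv2.INTER_CUBIC)
cv2.imwrite("pics/c2.png",b)
E
```

```text
(no output)
```

View pics/c1.png

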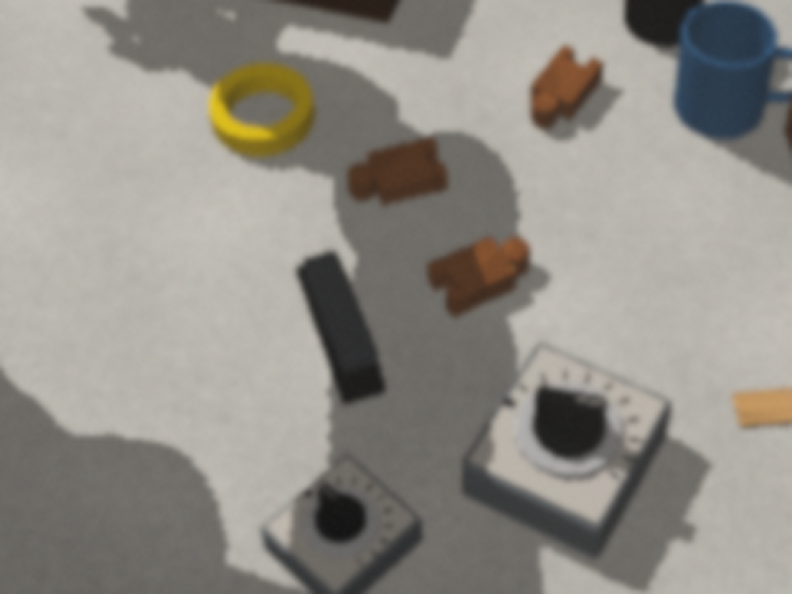

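View pics/c2.png

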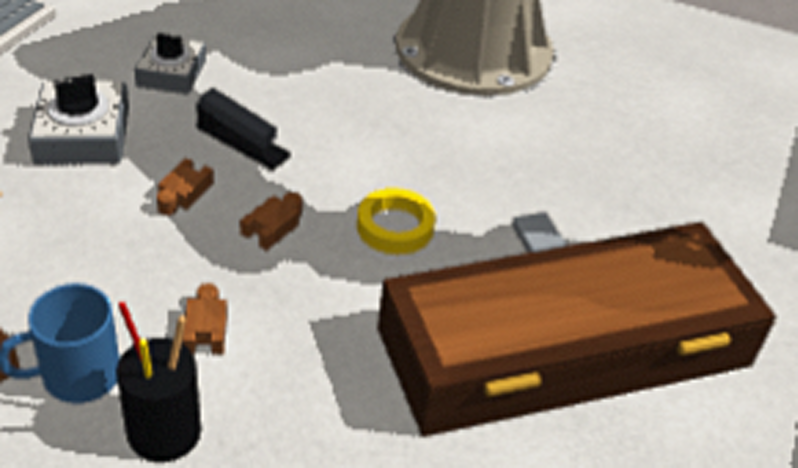

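Crops confirm it: three notched and tabbed pieces, and the large counter with its broad tick at side-crop (508,403). Next I compute positions.

```bash
python3 - <<'E'
from h import *
np.set_printoptions(precision=4,suppress=True)
sc=lambda L:[(220+x/2.75,120+y/2.75) for x,y in L]
sd=lambda L:[(190+x/3.3,170+y/3.3) for x,y in L]
L=px2w("scene",sc([(385,285),(700,224),(774,318),(422,374)]),[.0785]*4);print("lid",L[:,:2],np.linalg.norm(np.diff(L,axis=0),axis=1),L.mean(0))
print("tab far",px2w("scene",sc([(514,217),(551,214)]),[.0825]*2))
print("counter",(C:=px2w("side",sd([(543,345),(668,405),(600,525),(466,462),(508,403)]),[.045]*5))[:,:2],np.linalg.norm(np.diff(C,axis=0),axis=1),C[:4].mean(0))
print("small", px2w("side",sd([(343,520)]),[.03]))
# pieces: (notch-end mid, tab tip) top z=.024
P=px2w("side",sd([(440,163),(350,175), (438,285),(524,243), (585,58),(542,106)]),[.024]*6)
for i in range(3):
    a,b=P[2*i],P[2*i+1];print("side piece",a[:2],b[:2],np.linalg.norm(b-a),np.degrees(np.arctan2(*(b-a)[1::-1])),(a+(b-a)*.4))
P=px2w("scene",sc([(254,233),(297,199), (203,170),(162,200), (207,330),(208,288)]),[.024]*6)
for i in range(3):
    a,b=P[2*i],P[2*i+1];print("scene piece",a[:2],b[:2],np.linalg.norm(b-a),np.degrees(np.arctan2(*(b-a)[1::-1])),(a+(b-a)*.4))
E
```

```text
lid [[0.5484 0.1011]
 [0.3076 0.3601]
 [0.4072 0.4522]
 [0.6333 0.1759]] [0.3537 0.1357 0.357 ] [0.4741 0.2723 0.0785]
tab far [[0.3972 0.1825 0.0825]
 [0.3737 0.2157 0.0825]]
counter [[ 0.4509 -0.2997]
 [ 0.4989 -0.3892]
 [ 0.4044 -0.4423]
 [ 0.3524 -0.3539]
 [ 0.4027 -0.3284]] [0.1016 0.1084 0.1027 0.0564] [ 0.4266 -0.3713  0.045 ]
small [[ 0.2611 -0.3416  0.03  ]]
side piece [ 0.4844 -0.0935] [ 0.4151 -0.0664] 0.07444905838801347 158.65087988551727 [ 0.4567 -0.0827  0.024 ]
side piece [ 0.4203 -0.1994] [ 0.4988 -0.1993] 0.07849140695123413 0.028850677210751956 [ 0.4517 -0.1993  0.024 ]
side piece [ 0.6533 -0.0556] [ 0.5905 -0.0837] 0.06889034269558234 -155.8638434485313 [ 0.6282 -0.0668  0.024 ]
scene piece [ 0.4984 -0.0764] [ 0.4256 -0.0603] 0.0746473268874362 167.50860124092313 [ 0.4693 -0.07    0.024 ]
scene piece [ 0.4341 -0.1824] [ 0.5021 -0.1964] 0.06939580820080958 -11.641887821020633 [ 0.4613 -0.188   0.024 ]
scene piece [ 0.6443 -0.0494] [ 0.5943 -0.0785] 0.05784189440247849 -149.84288346945732 [ 0.6243 -0.061   0.024 ]
```

```bash
python3 - <<'E'
from h import *
rel([.40,.21,.30],221)
E
```

```text
shift [-265.3 -209.   -58.2] turn -67.34481348163405 yaw 153.7 j6 1.43
```

```bash
python3 -m inch '[[[-53,-42,-12,-8,1],[-106,-84,-24,-16,1],[-159,-125,-35,-24,1],[-212,-167,-47,-32,1],[-265,-209,-58,-40,1]]]'; python3 -m inch '[[[0,0,0,-8,1],[0,0,0,-16,1],[0,0,0,-24,1],[0,0,0,-27,1],[0,0,0,-27,1]]]'; python3 - <<'E'
from h import *
rel([.40,.21,.30],221)
s=snap("wrist","w1");print(s["time_s"],s["tool_pos"],s["force"])
E
```

```text
time_s: 0.65
tool_pos: [0.3545, 0.3065, 0.2823]
ee_rot: [-0.0, -0.108, 0.994, -0.0]
force: [1.1, 0.5, -0.3]
gripper_width: 0.0852
gripper_force: 0.0
time_s: 1.15
tool_pos: [0.3541, 0.308, 0.2819]
ee_rot: [-0.0, -0.334, 0.942, -0.0]
force: [0.5, -0.5, -0.0]
gripper_width: 0.0854
gripper_force: 0.0
shift [  26.2 -105.   -18.1] turn -1.9222914611950728 yaw -140.9 j6 -0.14
1.15 [0.35414283 0.30796334 0.28194817] [ 0.49625396 -0.45318114 -0.04804925]
```

View pics/w1.png

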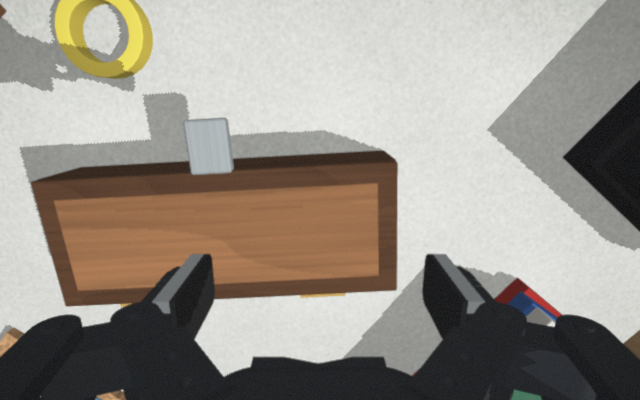

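The wrist view shows the whole lid, with corners (32,182), (397,160), (397,291), (67,306), and the tab's outer end at (184,121)–(226,118).

```bash
python3 - <<'E'
from h import *
np.set_printoptions(precision=4,suppress=True)
L=px2w("wrist",[(32,182),(397,160),(397,291),(67,306)],[.0785]*4);print(L[:,:2],np.linalg.norm(np.diff(L,axis=0),axis=1))
x=(L[3]+L[2]-L[0]-L[1]);ya=np.degrees(np.arctan2(x[1],x[0]));y=(L[1]+L[2]-L[0]-L[3]);print(ya,np.degrees(np.arctan2(y[1],y[0]))-90,"c",L.mean(0))
T=px2w("wrist",[(184,121),(226,118),(233,172),(191,175)],[.0825]*4);print(T[:,:2])
c=L.mean(0)[:2];u=np.array([np.cos(np.radians(ya)),np.sin(np.radians(ya))])
print("tab pred end",c-u*.12,"meas",T[:2,:2].mean(0))
tab=T[:2,:2].mean(0)+.02*u; print(tab)
rel([*tab,.11],ya-180)
E
```

```text
[[0.5374 0.0973]
 [0.2972 0.3597]
 [0.401  0.4548]
 [0.6397 0.1899]] [0.3557 0.1409 0.3565]
42.310307260710005 42.245955365004875 c [0.4688 0.2754 0.0785]
[[0.3935 0.1822]
 [0.367  0.2107]
 [0.4042 0.2448]
 [0.4319 0.2152]]
tab pred end [0.3801 0.1946] meas [0.3803 0.1964]
[0.3951 0.2099]
shift [  29.9 -102.   172. ] turn -3.30032442762959 yaw -141.0 j6 -0.14
```

```bash
python3 -m inch '[[[30,-51,30,-3.3,1],[30,-102,60,-3.3,1],[30,-102,100,-3.3,1],[30,-102,140,-3.3,1],[30,-102,140,-3.3,1]]]'; python3 - <<'E'
from h import *
rel([.3951,.2099,.067],42.3-180)
s=status.sense();print(s["time_s"],s["tool_pos"],s["force"])
print(w2px("wrist",[[.3803,.1964,.0825],[.3951,.2099,.0825]]))
E
```

```text
time_s: 1.7
tool_pos: [0.3907, 0.2078, 0.1368]
ee_rot: [-0.006, -0.36, 0.933, 0.0]
force: [-1.6, -0.1, -0.7]
gripper_width: 0.085
gripper_force: 0.0
shift [-5.4 -1.7 69.8] turn -0.07619571129441738 yaw -137.8 j6 -0.43
1.7 [0.39073841 0.20783049 0.13681663] [-1.5779138  -0.09478421 -0.66194254]
[[313.66227163 199.92323172]
 [313.88551057 234.30514596]]
```

```bash
python3 -m inch '[[[-3,-1,35,0,1],[-3,-1,68,0,1],[-3,-1,68,0,1],[-3,-1,68,0,0],[-3,-1,68,0,0]]]' 50;python3 -m inch '[[[0,0,0,0,0],[0,0,0,0,0],[0,0,0,0,0]]]'; python3 - <<'E'
from h import *
rel([.3951,.2099,.067],42.3-180)
s=snap("wrist","w2");print(s["time_s"],s["tool_pos"],s["force"],s["gripper_width"])
E
```

```text
time_s: 2.2
tool_pos: [0.3998, 0.2122, 0.0766]
ee_rot: [0.002, -0.362, 0.932, -0.0]
force: [0.2, -0.3, 0.1]
gripper_width: 0.0593
gripper_force: 0.0
time_s: 2.5
tool_pos: [0.4007, 0.211, 0.0767]
ee_rot: [0.003, -0.361, 0.933, -0.002]
force: [0.4, -4.4, 7.8]
gripper_width: 0.0389
gripper_force: 50.1
shift [4.9 3.  9.7] turn 0.03965846407706408 yaw -137.7 j6 -0.43
2.5 [0.40069158 0.21104938 0.07670063] [ 0.41155149 -4.4407609   7.79046705] 0.03885238349811535
```

View pics/w2.png

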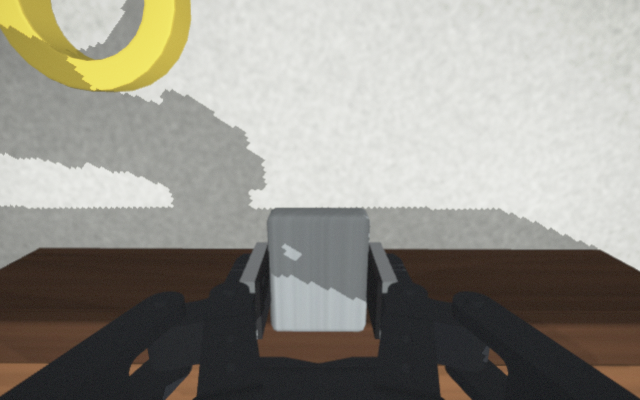

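```bash
python3 -m inch '[[[0,0,0,0,0.7],[0,0,0,0,0.7],[5,2,9,0,0.7],[5,2,9,0,0.4],[5,2,9,0,0]]]' 40;python3 -m inch '[[[0,0,0,0,0],[0,0,0,0,0],[0,0,0,0,0]]]'; python3 -m inch '[[[-2,0,-21,0,0],[-7,0,-41,0,0],[-14,0,-61,0,0],[-23,0,-79,0,0],[-35,0,-96,0,0]]]'; python3 - <<'E'
from h import *
u=np.array([.7396,.673]);rel([*(np.array([.3951,.2099])+.035*u),.067+.096],42.3-180)
s=status.sense();print(s["force"],s["gripper_width"])
E
```

```text
time_s: 3.05
tool_pos: [0.3945, 0.2055, 0.0652]
ee_rot: [-0.0, -0.36, 0.933, -0.006]
force: [5.7, -18.3, 1.6]
gripper_width: 0.0394
gripper_force: 40.8
time_s: 3.35
tool_pos: [0.3945, 0.2055, 0.0651]
ee_rot: [-0.0, -0.36, 0.933, -0.005]
force: [4.5, -15.5, 3.1]
gripper_width: 0.0391
gripper_force: 41.0
time_s: 3.85
tool_pos: [0.4212, 0.2298, 0.1615]
ee_rot: [0.0, -0.36, 0.933, -0.004]
force: [11.5, -12.4, -5.0]
gripper_width: 0.0392
gripper_force: 42.0
shift [-2.3  2.8 -1.5] turn -0.0591370687717756 yaw -137.8 j6 -0.4
[ 11.45933026 -12.43416645  -5.0486022 ] 0.039203359210647104
```

```bash
python3 -m inch '[[[-14,-2,-16,0,0],[-29,-3,-30,0,0],[-46,-3,-42,0,0],[-64,-3,-51,0,0],[-84,-3,-59,0,0]]]';  python3 -m inch '[[[-20,0,-5,0,0],[-41,0,-8,0,0],[-61,0,-8,0,0],[-82,0,-5,0,0],[-99,0,-1,0,0]]]';python3 -m inch '[[[0,0,0,0,0],[0,0,0,0,0]]]'; python3 - <<'E'
from h import *
u=np.array([.7396,.673]);rel([*(np.array([.3951,.2099])+.218*u),.067+.156],42.3-180)
s=status.sense();print(s["force"],s["gripper_width"])
E
```

```text
time_s: 4.35
tool_pos: [0.4826, 0.2855, 0.2195]
ee_rot: [-0.002, -0.361, 0.933, -0.002]
force: [3.6, -6.5, -3.8]
gripper_width: 0.0394
gripper_force: 47.0
time_s: 4.85
tool_pos: [0.5572, 0.3533, 0.2207]
ee_rot: [-0.0, -0.361, 0.933, -0.001]
force: [2.2, -4.6, 3.2]
gripper_width: 0.0397
gripper_force: 51.4
time_s: 5.05
tool_pos: [0.5577, 0.3537, 0.2204]
ee_rot: [0.001, -0.361, 0.933, -0.001]
force: [3.8, -2.7, -1.1]
gripper_width: 0.0394
gripper_force: 51.2
shift [-0.9  3.  -2.6] turn 0.03456932501151755 yaw -137.7 j6 -0.29
[ 3.81600521 -2.68750468 -1.14662782] 0.0394309407245594
```

```bash
python3 -m inch '[[[0,0,0,0,0.8],[0,0,0,0,0.8],[0,0,-20,0,1],[0,0,-60,0,1],[0,0,-100,0,1]]]';python3 - <<'E'
from h import *
s=status.sense();print(s["force"],s["gripper_width"],s["time_s"])
rel([.45,-.15,.36],175)
E
```

```text
time_s: 5.55
tool_pos: [0.5549, 0.3541, 0.3213]
ee_rot: [-0.002, -0.362, 0.932, 0.0]
force: [0.4, -0.1, 0.2]
gripper_width: 0.0853
gripper_force: 0.0
[ 0.38361597 -0.0952259   0.18305708] 0.08532515650038366 5.55
shift [ 417.6 -301.3  -38. ] turn 47.41821486873903 yaw -137.6 j6 -0.29
```

```bash
python3 -m inch '[[[40,-29,-4,3,1],[80,-58,-8,6,1],[120,-87,-12,12,1],[160,-116,-16,18,1],[200,-145,-20,24,1]]]';python3 - <<'E'
from h import *
s=status.sense();print(s["time_s"],s["tool_pos"])
rel([.45,-.15,.36],175)
E
```

```text
time_s: 6.05
tool_pos: [0.5049, 0.111, 0.3412]
ee_rot: [-0.0, -0.158, 0.987, 0.0]
force: [0.7, -0.9, -0.4]
gripper_width: 0.0858
gripper_force: 0.0
6.05 [0.50485784 0.11098649 0.34119887]
shift [ 133.6 -230.8  -18.9] turn 23.20382314050096 yaw -161.8 j6 -0.26
```

```bash
python3 -m inch '[[[27,-46,-4,5,1],[54,-92,-8,10,1],[81,-138,-12,15,1],[108,-184,-16,20,1],[134,-231,-19,23,1]]]';python3 -m inch '[[[0,0,0,0,1],[0,0,0,0,1]]]';python3 - <<'E'
from h import *
s=snap("wrist","w3");print(s["time_s"],s["tool_pos"],yaw(s),s["ee_rot"])
snap("scene","s3")
E
```

```text
time_s: 6.55
tool_pos: [0.4541, -0.133, 0.3594]
ee_rot: [0.0, 0.041, 0.999, 0.0]
force: [1.5, 0.6, 0.1]
gripper_width: 0.0858
gripper_force: 0.0
time_s: 6.75
tool_pos: [0.4547, -0.1325, 0.3589]
ee_rot: [-0.0, 0.042, 0.999, 0.001]
force: [-0.2, 0.9, 1.2]
gripper_width: 0.0849
gripper_force: 0.0
6.75 [ 0.45465216 -0.13249922  0.35891758] 175.23421178325071 [-1.53452040e-04  4.15774407e-02  9.99135145e-01  5.05341515e-04]
```

View pics/w3.png

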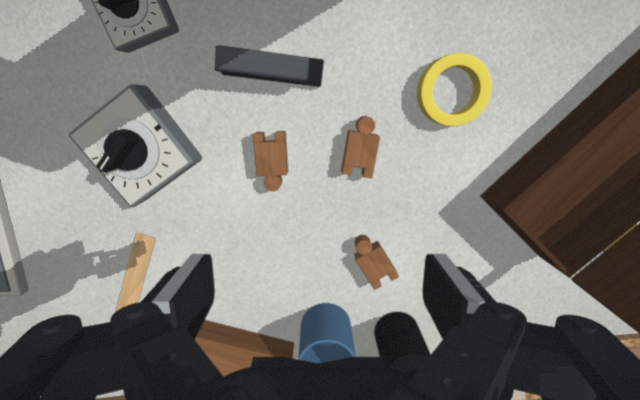

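View pics/s3.png

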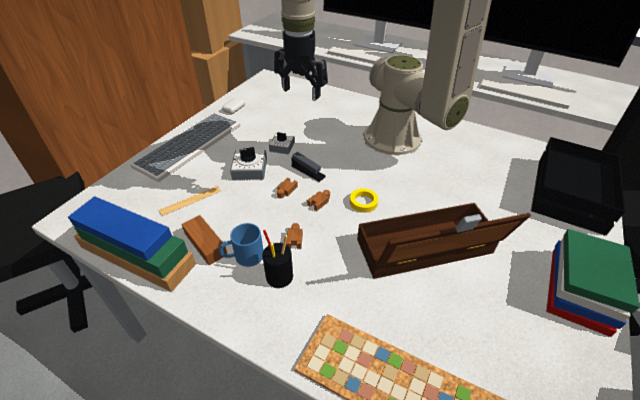

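Open lid is visible and exactly three pieces are on the table: B (270,160), A (361,147), C (376,262). The large counter is at (130,148) with its broad tick at (158,127).

```bash
python3 - <<'E'
from h import *
np.set_printoptions(precision=4,suppress=True)
a=cv2.imread("pics/w3.png")[75:215,60:210];cv2.imwrite("pics/c3.png",cv2.resize(a,None,fx=4,fy=4,interpolation=cv2.INTER_CUBIC))
P=px2w("wrist",[(255,134),(286,131),(273,190), (343,172),(374,177),(366,117), (375,288),(398,276),(361,236)],[.024]*9)
for i in range(3):
    n=(P[3*i]+P[3*i+1])/2;t=P[3*i+2];v=t-n;print("BAC"[i],"w",np.linalg.norm(P[3*i]-P[3*i+1]),"len",np.linalg.norm(v),"yaw",np.degrees(np.arctan2(v[1],v[0])),"origin",n+v*.4)
E
```

```text
B w 0.040779561835623396 len 0.07746921457028713 yaw -4.110497242841133 origin [ 0.455  -0.1918  0.024 ]
A w 0.042560732021496434 len 0.0760062790864225 yaw 169.94067861866054 origin [ 0.4592 -0.0724  0.024 ]
C w 0.03829377963949632 len 0.08293393268349836 yaw -155.7928418227928 origin [ 0.6235 -0.0581  0.024 ]
```

View pics/c3.png

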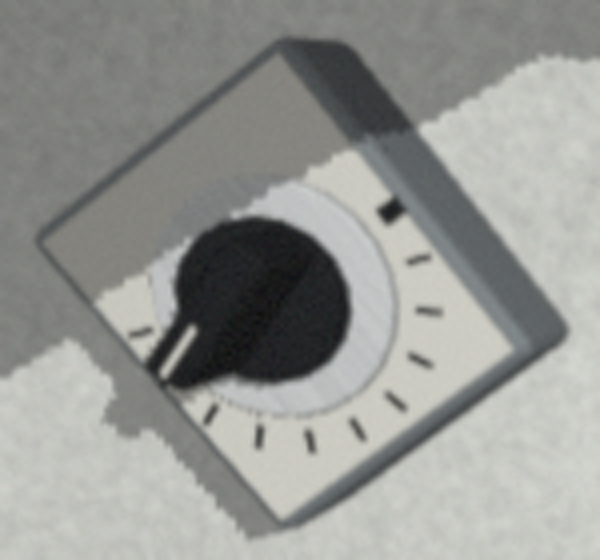

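```bash
python3 - <<'E'
from h import *
np.set_printoptions(precision=4,suppress=True)
f=lambda L:[(60+x/4,75+y/4) for x,y in L]
C=px2w("wrist",f([(283,50),(40,240),(282,520),(520,350),(392,210)]),[.045]*5)
c=C[:4].mean(0);print(C[:,:2],np.linalg.norm(np.diff(C,axis=0),axis=1),"c",c)
x=C[2]+C[1]-C[0]-C[3];y=C[1]+C[0]-C[2]-C[3]
print("counter +x by edges",np.degrees(np.arctan2(x[1],x[0])),np.degrees(np.arctan2(y[1],y[0])))
t=c-C[4];print("tick yaw(+x)",np.degrees(np.arctan2(t[1],t[0])))
print("axis px top",(w2px("wrist",[[c[0],c[1],.089],[c[0],c[1],.057]])-[60,75])*4)
M=px2w("wrist",f([(163,377),(197,325),(165,370)]),[.089]*3);d=M[1]-M[0];print("mark line yaw",np.degrees(np.arctan2(d[1],d[0])), "axis-mark", M[2]-c,np.degrees(np.arctan2(*(c-M[2])[1::-1])))
E
```

```text
[[ 0.3556 -0.3485]
 [ 0.4053 -0.4372]
 [ 0.5015 -0.3819]
 [ 0.4518 -0.2934]
 [ 0.4051 -0.3253]] [0.1016 0.111  0.1016 0.0565] c [ 0.4286 -0.3652  0.045 ]
counter +x by edges -60.67579174931841 -150.13958543931204
tick yaw(+x) -59.627495598160046
axis px top [[203.5978 316.7534]
 [262.3328 300.902 ]]
mark line yaw 136.30202464610065 axis-mark [ 0.0143 -0.0148  0.044 ] 133.94399491961562
```

```bash
python3 -c "
from h import *
rel([.4286,-.3652,.13],135.3)"
```

```text
shift [   7.8 -236.   228.7] turn 40.164149353865355 yaw 175.5 j6 -0.37
```

```bash
python3 -m inch '[[[0,-45,10,8,1],[0,-90,30,16,1],[0,-135,60,24,1],[0,-180,90,32,1],[8,-220,120,40,1]]]';python3 -m inch '[[[0,0,30,0,1],[0,0,60,0,1],[0,0,60,0,1]]]';python3 -c "
from h import *
print(status.sense()['joint_pos'])
rel([.4286,-.3652,.074],135.3)"
```

```text
time_s: 7.35
tool_pos: [0.433, -0.3433, 0.2432]
ee_rot: [0.001, 0.38, 0.925, 0.0]
force: [1.3, 0.1, 0.2]
gripper_width: 0.0856
gripper_force: 0.0
time_s: 7.65
tool_pos: [0.4303, -0.3398, 0.1798]
ee_rot: [-0.004, 0.378, 0.926, 0.002]
force: [0.2, 0.9, -0.9]
gripper_width: 0.0856
gripper_force: 0.0
[-8.15152936e-01  2.94956419e-01 -1.34244726e-01  1.15045235e+00
  4.31627469e-04 -3.95301949e-02]
shift [-17.5 -19.4 105.6] turn 0.26017863519882667 yaw 135.6 j6 -0.04
```

```bash
python3 -m inch '[[[-17,-19,40,0,1],[-17,-19,80,0,1],[-17,-19,105,0,1],[-17,-19,105,0,1],[-17,-19,105,0,0]]]' 25;python3 -m inch '[[[0,0,0,0,0],[0,0,0,0,0],[0,0,0,0,0],[0,0,0,0,0]]]';python3 -c "
from h import *
print(status.sense()['joint_pos'])
rel([.4286,-.3652,.074],135.3)"
```

```text
time_s: 8.15
tool_pos: [0.4315, -0.3685, 0.0807]
ee_rot: [0.0, 0.378, 0.926, -0.0]
force: [0.7, 0.1, 0.7]
gripper_width: 0.0732
gripper_force: 0.0
time_s: 8.55
tool_pos: [0.4291, -0.3713, 0.0806]
ee_rot: [-0.0, 0.38, 0.925, -0.003]
force: [-8.6, -4.8, 8.4]
gripper_width: 0.0131
gripper_force: 31.3
[-0.85178976  0.39603192 -0.24762437  0.92473471 -0.00563926 -0.07226735]
shift [4.6 4.  6.6] turn 0.03659830175013212 yaw 135.3 j6 -0.07
```

```bash
python3 -m inch '[[[2,-2,2,0,0],[2,-2,2,-8,0],[2,-2,2,-16,0],[2,-2,2,-24,0],[2,-2,2,-32,0]]]';python3 -m inch '[[[0,0,0,-8,0],[0,0,0,-16,0],[0,0,0,-24,0],[0,0,0,-32,0],[0,0,0,-40,0]]]';python3 -c "
from h import *
print(status.sense())
rel([.4286,-.3652,.074],300)"
```

```text
time_s: 9.05
tool_pos: [0.4296, -0.3699, 0.0805]
ee_rot: [0.003, 0.107, 0.994, -0.001]
force: [2.5, 4.9, 14.4]
gripper_width: 0.0135
gripper_force: 32.1
time_s: 9.55
tool_pos: [0.4293, -0.3678, 0.0805]
ee_rot: [0.003, -0.24, 0.971, 0.0]
force: [1.3, 10.7, 19.7]
gripper_width: 0.0131
gripper_force: 32.8
{'time_s': 9.55, 'joint_pos': array([-0.85302758,  0.39166645, -0.25472823,  0.92187371,  0.00493585,
       -1.33827578]), 'qvel': array([-5.95495971e-04, -2.94558964e-03, -3.11135585e-03,  6.30352793e-03,
       -9.56630584e-05, -1.38215401e+00]), 'joint_efforts': array([ -4.86317039, -38.9489615 ,  23.82892549,  -3.32170241,
        -2.29498118,   1.38651632]), 'tool_pos': array([ 0.42925041, -0.3678184 ,  0.08047745]), 'ee_rot': array([ 2.77276007e-03, -2.40252796e-01,  9.70706395e-01,  5.04426447e-06]), 'force': array([ 1.29295811, 10.72558555, 19.71143164]), 'torque': array([ 2.30050867, -0.10900379, -0.0184676 ]), 'gripper_force': 32.76236593723297, 'gripper_width': 0.01308577163357665}
shift [-0.6  2.6  6.5] turn 87.80323516888052 yaw -152.2 j6 -1.34
```

```bash
python3 -m inch '[[[0,0,-4,-8,0],[0,0,-4,-16,0],[0,0,-4,-24,0],[0,0,-4,-32,0],[0,0,-4,-40,0]]]';python3 -m inch '[[[0,0,0,-8,0],[0,0,0,-16,0],[0,0,0,-24,0],[0,0,0,-32,0],[0,0,0,-40,0]]]';python3 -c "
from h import *
s=status.sense();print(s['force'],s['torque'],s['joint_pos'],s['joint_efforts'][5])
rel([.4286,-.3652,.074],300)"
```

```text
time_s: 10.05
tool_pos: [0.4275, -0.3663, 0.0806]
ee_rot: [0.002, -0.558, 0.83, 0.002]
force: [3.1, 6.4, 0.5]
gripper_width: 0.0134
gripper_force: 30.0
time_s: 10.55
tool_pos: [0.4255, -0.3663, 0.0806]
ee_rot: [-0.001, 0.808, -0.59, -0.003]
force: [-4.5, 6.1, 2.2]
gripper_width: 0.0135
gripper_force: 30.4
[-4.46486207  6.06527024  2.18995145] [ 1.09262793  0.90468628 -0.05771879] [-8.54138206e-01  3.91561462e-01 -2.54523780e-01  9.30760878e-01
  7.73738561e-04 -2.73463594e+00] 1.4090854302048683
shift [-0.1 -3.3  6.6] turn -12.255833426159654 yaw -72.3 j6 -2.73
```

```bash
python3 -m inch '[[[0,0,0,-7,0],[0,0,0,-12,0],[0,0,0,-13,0],[0,0,0,-13,0]]]';python3 -c "
from h import *
s=status.sense();print(s['force'],s['torque'],s['joint_pos'],s['joint_efforts'][5])
rel([.4286,-.3652,.074],300)"
```

```text
time_s: 10.95
tool_pos: [0.425, -0.3666, 0.0806]
ee_rot: [-0.001, 0.868, -0.497, -0.003]
force: [-4.7, 5.8, 3.4]
gripper_width: 0.0135
gripper_force: 30.9
[-4.70635806  5.79547733  3.40334444] [ 1.01212662  1.02901079 -0.46938823] [-8.54805153e-01  3.91441087e-01 -2.54691625e-01  9.31046794e-01
 -7.93996900e-05 -2.95529563e+00] -0.5724024027585983
shift [ 0.7 -3.9  6.6] turn 0.34902801713911913 yaw -59.7 j6 -2.96
```

```bash
python3 -m inch '[[[0,0,0,0,1],[0,0,0,0,1],[0,0,0,0,1],[0,0,-40,8,1],[0,0,-80,16,1]]]';python3 -m inch '[[[0,0,-20,8,1],[0,0,-40,16,1],[0,0,-40,24,1],[0,0,-40,32,1],[0,0,-40,40,1]]]';python3 -c "
from h import *
s=snap('wrist','w4');print(s['force'],s['tool_pos'])
rel([.455,-.1918,.10],175.9)"
```

```text
time_s: 11.45
tool_pos: [0.4267, -0.3684, 0.161]
ee_rot: [-0.0, 0.788, -0.615, -0.001]
force: [0.9, -1.2, 0.4]
gripper_width: 0.0838
gripper_force: 0.0
time_s: 11.95
tool_pos: [0.4277, -0.3695, 0.2018]
ee_rot: [0.0, -0.53, 0.848, -0.001]
force: [-0.1, 0.1, -1.0]
gripper_width: 0.0857
gripper_force: 0.0
[-0.07895017  0.05373043 -0.95039015] [ 0.4276557  -0.36953881  0.20177297]
shift [-171.5   54.   101.5] turn 67.87020022662483 yaw -116.2 j6 -1.97
```

View pics/w4.png

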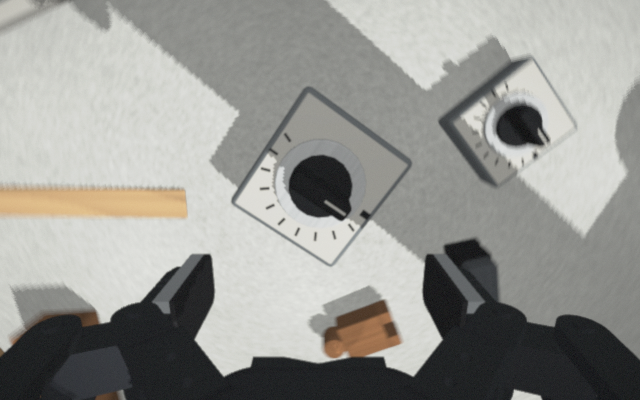

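```bash
python3 -m inch '[[[-40,13,0,8,1],[-80,26,0,16,1],[-120,39,0,25,1],[-160,50,0,33,1],[-171,54,0,42,1]]]';python3 -c "
from h import *
rel([.455,-.1918,.10],175.9)"
```

```text
time_s: 12.5
tool_pos: [0.4526, -0.1883, 0.2015]
ee_rot: [0.0, -0.198, 0.98, 0.0]
force: [0.0, -0.1, 1.4]
gripper_width: 0.0855
gripper_force: 0.0
shift [ -0.7  -4.2 101.5] turn 26.989831123388058 yaw -157.1 j6 -0.96
```

The knob's white mark at (335,209) points at the broad tick at (365,215). I'll check the angle numerically and go on to piece B.

```bash
python3 -m inch '[[[-1,-4,30,8,1],[-1,-4,60,16,1],[-1,-4,85,24,1],[-1,-4,85,27,1],[-1,-4,85,27,1]]]';python3 -c "
from h import *
q={'ee_rot':np.array([0,-.53,.848,-.001]),'tool_pos':np.array([.4277,-.3695,.2018])}
m=px2w('wrist',[(325,202),(347,217)],[.089]*2,q);t=px2w('wrist',[(365,215)],[.045],q);d=m[1]-m[0]
c=px2w('wrist',[(308,88),(411,162),(332,265),(233,201)],[.045]*4,q);print(m,t,c.mean(0),np.degrees(np.arctan2(d[1],d[0])))
for a in (c[1]-c[0],c[2]-c[1]): print(np.degrees(np.arctan2(a[1],a[0])))
s=snap('wrist','w5')
rel([.455,-.1918,.016],175.9)"
```

```text
time_s: 13.0
tool_pos: [0.4547, -0.1946, 0.1155]
ee_rot: [-0.001, 0.035, 0.999, 0.0]
force: [0.2, 1.2, 0.7]
gripper_width: 0.0854
gripper_force: 0.0
[[ 0.42382697 -0.36456246  0.089     ]
 [ 0.41435315 -0.34727087  0.089     ]] [[ 0.40293796 -0.32704696  0.045     ]] [ 0.42452814 -0.36971256  0.045     ] 118.71771903927204
119.38969464063584
29.48073120293958
shift [  0.5   3.1 100.2] turn 0.16386969945736496 yaw 176.1 j6 -0.5
```

View pics/w5.png

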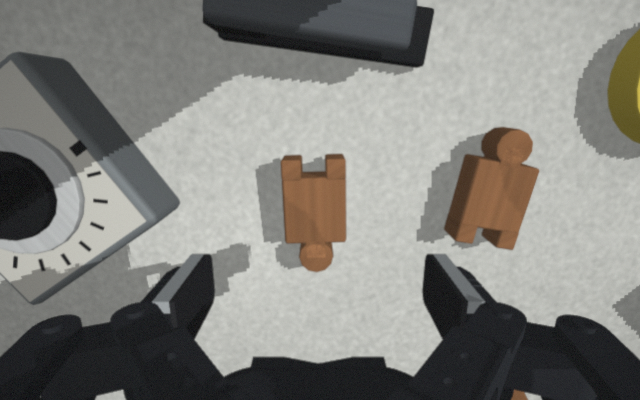

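Knob is at zero to within about 1°. Piece B has its notch end at (281–345,155) and tab tip at (316,271); piece A has its tab tip at (511,130) and notch end at (447,232)–(514,248).

```bash
python3 -c "
from h import *
P=px2w('wrist',[(281,156),(345,154),(316,271),(447,236),(514,248),(512,128)],[.024]*6)
for i in range(2):
    n=(P[3*i]+P[3*i+1])/2;t=P[3*i+2];v=t-n;print('w',np.linalg.norm(P[3*i]-P[3*i+1]),'len',np.linalg.norm(v),'yaw',np.degrees(np.arctan2(v[1],v[0])),'origin',n+v*.4)
    if i==0: rel([*(n+v*.4)[:2],.016],np.degrees(np.arctan2(v[1],v[0])))
"
```

```text
w 0.04069077889231129 len 0.08140088853846676 yaw -2.696170873631837 origin [ 0.45332664 -0.19650554  0.024     ]
shift [  1.8  -1.7 100.2] turn -1.2399594269107865 yaw 176.1 j6 -0.5
w 0.047735733043753684 len 0.07719466451905725 yaw 168.64619196229006 origin [ 0.45785354 -0.07912809  0.024     ]
```

```bash
python3 -m inch '[[[2,-2,40,-1,1],[2,-2,80,-1,1],[2,-2,80,-1,1],[2,-2,80,-1,1],[2,-2,80,-1,1]]]';python3 -c "
from h import *
rel([.4533,-.1965,.016],177.3)"
```

```text
time_s: 13.55
tool_pos: [0.4545, -0.1977, 0.0383]
ee_rot: [0.002, 0.027, 1.0, -0.001]
force: [0.6, 0.2, 0.7]
gripper_width: 0.0852
gripper_force: 0.0
shift [ 1.3  1.2 22.3] turn -0.3569178295763322 yaw 176.9 j6 -0.52
```

```bash
python3 -m inch '[[[1,1,22,0,1],[1,1,22,0,1],[1,1,22,0,0],[1,1,22,0,0],[1,1,22,0,0]]]' 50;python3 -m inch '[[[0,0,0,0,0],[0,0,0,0,0],[0,0,0,0,0]]]';python3 -m inch '[[[0,0,-40,0,0],[0,0,-80,0,0],[0,0,-120,0,0],[0,0,-120,0,0]]]';python3 -c "
from h import *
c=np.array([.4688,.2754]);u=np.array([.7396,.673]);v=np.array([-.673,.7396])
for y in (-.11,0,.11): print(y,c+y*v)
rel([*(c-.11*v),.14],222.3)"
```

```text
time_s: 14.05
tool_pos: [0.4527, -0.1961, 0.0153]
ee_rot: [0.001, 0.027, 1.0, -0.0]
force: [0.2, 0.1, -0.2]
gripper_width: 0.0435
gripper_force: 0.2
time_s: 14.35
tool_pos: [0.4528, -0.1962, 0.0154]
ee_rot: [0.001, 0.027, 1.0, -0.001]
force: [-0.6, 0.9, 5.1]
gripper_width: 0.0415
gripper_force: 34.3
time_s: 14.75
tool_pos: [0.4551, -0.1976, 0.1398]
ee_rot: [0.004, 0.027, 1.0, -0.003]
force: [0.8, 0.6, -0.3]
gripper_width: 0.0407
gripper_force: 57.4
-0.11 [0.54283  0.194044]
0 [0.4688 0.2754]
0.11 [0.39477  0.356756]
shift [-66.4 395.8  -1.5] turn -45.395111749673816 yaw 176.9 j6 -0.52
```

```bash
python3 -m inch '[[[-7,42,-10,-4,0],[-14,84,-20,-8,0],[-21,126,-20,-13,0],[-28,168,-20,-18,0],[-35,210,-20,-23,0]]]';python3 -c "
from h import *
c=np.array([.4688,.2754]);u=np.array([.7396,.673]);v=np.array([-.673,.7396])
rel([*(c-.11*v-.008*u),.12],222.3)"
```

```text
time_s: 15.25
tool_pos: [0.498, 0.0138, 0.1537]
ee_rot: [-0.0, -0.174, 0.985, 0.0]
force: [-0.6, -0.5, -1.0]
gripper_width: 0.0407
gripper_force: 57.3
shift [-96.6 150.9  33.7] turn -22.21822480894491 yaw -159.9 j6 -0.48
```

```bash
python3 -m inch '[[[-24,38,0,-6,0],[-48,76,0,-12,0],[-72,113,0,-17,0],[-97,151,10,-22,0],[-97,151,30,-22,0]]]';python3 -c "
from h import *
c=np.array([.4688,.2754]);u=np.array([.7396,.673]);v=np.array([-.673,.7396])
rel([*(c-.11*v-.008*u),.034],222.3);print(status.sense()['gripper_width'])"
```

```text
time_s: 15.75
tool_pos: [0.54, 0.1924, 0.1246]
ee_rot: [0.002, -0.361, 0.932, 0.0]
force: [0.6, -0.3, -0.7]
gripper_width: 0.0407
gripper_force: 57.4
shift [ 5.3 -0.6 90.6] turn 0.046084022861350604 yaw -137.7 j6 -0.54
0.040693879764799865
```

```bash
python3 -m inch '[[[4,0,35,0,0],[4,0,70,0,0],[4,0,88,0,0],[4,0,88,0,0],[4,0,88,0,0.8]]]'; python3 -m inch '[[[0,0,0,0,0.8],[0,0,0,0,0.8],[0,0,-40,0,1],[0,0,-80,0,1],[0,0,-120,0,1]]]';python3 -c "
from h import *
s=status.sense();print(s['force'],s['gripper_width'])
rel([.458,-.077,.12],169.5)"
```

```text
time_s: 16.25
tool_pos: [0.5348, 0.1844, 0.036]
ee_rot: [-0.001, -0.358, 0.934, 0.0]
force: [0.3, 0.4, -0.7]
gripper_width: 0.054
gripper_force: 0.0
time_s: 16.75
tool_pos: [0.5353, 0.1844, 0.1587]
ee_rot: [0.001, -0.357, 0.934, -0.0]
force: [0.5, -0.3, -0.3]
gripper_width: 0.085
gripper_force: 0.0
[ 0.46559429 -0.3043128  -0.28809283] 0.08503829952183835
shift [ 232.1 -143.    38.5] turn 52.38768701946583 yaw -138.1 j6 -0.54
```

```bash
python3 -m inch '[[[40,-25,0,7,1],[80,-50,0,15,1],[120,-75,0,23,1],[160,-100,0,31,1],[200,-123,0,39,1]]]'; python3 -m inch '[[[13,-28,20,8,1],[13,-28,38,13,1],[13,-28,38,13,1],[13,-28,38,13,1]]]';python3 -c "
from h import *
s=snap('wrist','w6')
rel([.458,-.077,.016],169.5)"
```

```text
time_s: 17.25
tool_pos: [0.4684, -0.0424, 0.1577]
ee_rot: [0.002, -0.023, 1.0, -0.0]
force: [0.8, -1.0, 0.6]
gripper_width: 0.0856
gripper_force: 0.0
time_s: 17.65
tool_pos: [0.4571, -0.0693, 0.1191]
ee_rot: [0.0, 0.087, 0.996, 0.0]
force: [0.7, -0.7, -0.4]
gripper_width: 0.0854
gripper_force: 0.0
shift [ -1.6  -7.7 103.4] turn 0.5379561628249121 yaw 170.0 j6 -0.15
```

View pics/w6.png

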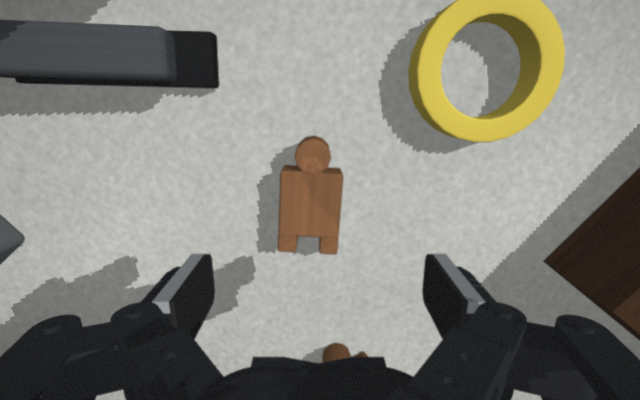

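Piece A: tab tip (313,137), notch end (278,251)–(338,253).

```bash
python3 -c "
from h import *
P=px2w('wrist',[(280,236),(338,236),(279,171),(343,171),(313,137),(309,253)],[.024]*6)
a=(P[2]+P[3])/2;b=P[5];v=P[4]-b;print(np.linalg.norm(v),np.degrees(np.arctan2(v[1],v[0])),b+.4*v)
o=b+.4*v;rel([o[0],o[1],.016],np.degrees(np.arctan2(v[1],v[0])))
"
```

```text
0.08028630181215367 167.79722711769986 [ 0.45966475 -0.07378772  0.024     ]
shift [ -2.7  -4.2 103.4] turn 2.2407290451250503 yaw 170.0 j6 -0.15
```

```bash
python3 -m inch '[[[-3,-4,35,2,1],[-3,-4,70,2,1],[-3,-4,104,2,1],[-3,-4,104,2,1],[-3,-4,104,2,0]]]' 50;python3 -m inch '[[[0,0,0,0,0],[0,0,0,0,0],[0,0,0,0,0],[0,0,0,0,0],[0,0,0,0,0]]]';python3 -m inch '[[[0,0,-40,0,0],[0,0,-80,0,0],[0,0,-120,0,0],[0,0,-140,0,0]]]';python3 -c "
from h import *
c=np.array([.4688,.2754]);u=np.array([.7396,.673]);v=np.array([-.673,.7396])
rel([*(c+.008*u),.14],222.3)"
```

```text
time_s: 18.2
tool_pos: [0.4596, -0.0732, 0.015]
ee_rot: [-0.0, 0.104, 0.995, 0.0]
force: [-0.2, -0.4, 1.3]
gripper_width: 0.0734
gripper_force: 0.0
time_s: 18.7
tool_pos: [0.461, -0.0742, 0.0163]
ee_rot: [0.002, 0.105, 0.994, -0.0]
force: [0.4, 0.2, 5.5]
gripper_width: 0.0408
gripper_force: 51.2
time_s: 19.1
tool_pos: [0.4609, -0.0743, 0.159]
ee_rot: [0.003, 0.105, 0.994, -0.001]
force: [0.2, 0.1, -0.7]
gripper_width: 0.0408
gripper_force: 51.1
shift [ 61.  350.1  18.3] turn -54.393744886311566 yaw 167.9 j6 -0.12
```

```bash
python3 -m inch '[[[7,40,0,-5,0],[14,80,0,-10,0],[21,120,0,-16,0],[28,160,0,-22,0],[35,200,0,-28,0]]]'; python3 -c "
from h import *
c=np.array([.4688,.2754]);u=np.array([.7396,.673]);v=np.array([-.673,.7396])
rel([*(c+.008*u),.14],222.3)"
```

```text
time_s: 19.6
tool_pos: [0.467, 0.1308, 0.1556]
ee_rot: [0.001, -0.14, 0.99, -0.0]
force: [1.1, 0.4, -0.6]
gripper_width: 0.0408
gripper_force: 51.1
shift [-49.  142.   15.7] turn -26.169586480181692 yaw -163.9 j6 -0.17
```

```bash
python3 -m inch '[[[-13,38,0,-6,0],[-26,76,0,-12,0],[-39,114,0,-19,0],[-49,142,0,-26,0],[-49,142,10,-26,0]]]'; python3 -m inch '[[[0,0,0,0,0]]]'; python3 -c "
from h import *
c=np.array([.4688,.2754]);u=np.array([.7396,.673]);v=np.array([-.673,.7396])
rel([*(c+.008*u),.034],222.3)"
```

```text
time_s: 20.1
tool_pos: [0.4764, 0.2832, 0.1465]
ee_rot: [0.003, -0.361, 0.933, 0.001]
force: [0.6, 0.3, -1.4]
gripper_width: 0.0407
gripper_force: 51.1
time_s: 20.2
tool_pos: [0.4741, 0.2793, 0.1436]
ee_rot: [-0.001, -0.358, 0.934, -0.0]
force: [-0.1, -0.6, -2.1]
gripper_width: 0.0405
gripper_force: 51.1
shift [ -1.6   0.6 109.6] turn -0.3817899895419714 yaw -138.1 j6 -0.34
```

```bash
python3 -m inch '[[[0,0,40,0,0],[0,0,80,0,0],[0,0,108,0,0],[0,0,108,0,0],[0,0,108,0,0.8]]]'; python3 -m inch '[[[0,0,0,0,0.8],[0,0,0,0,0.8],[0,0,-50,0,1],[0,0,-100,0,1],[0,0,-140,0,1]]]';python3 -c "
from h import *
s=status.sense();print(s['force'],s['gripper_width'])
rel([.6,-.05,.25],204)"
```

```text
time_s: 20.7
tool_pos: [0.475, 0.2781, 0.0369]
ee_rot: [-0.0, -0.357, 0.934, -0.0]
force: [1.2, -0.4, 0.1]
gripper_width: 0.0541
gripper_force: 0.0
time_s: 21.2
tool_pos: [0.4759, 0.2796, 0.1805]
ee_rot: [0.002, -0.357, 0.934, 0.0]
force: [1.1, 1.0, -0.2]
gripper_width: 0.0849
gripper_force: 0.0
[ 1.13271601  1.0333881  -0.19254617] 0.08491600682773993
shift [ 127.4 -328.3  -69.5] turn 17.89211266595646 yaw -138.1 j6 -0.35
```

```bash
python3 -m inch '[[[16,-41,-10,2,1],[32,-82,-20,5,1],[48,-123,-30,8,1],[64,-164,-40,11,1],[80,-205,-50,14,1]]]'; python3 -m inch '[[[16,-41,-6,2,1],[32,-82,-12,4,1],[47,-123,-19,4,1],[47,-123,-19,4,1],[47,-123,-19,4,1]]]';python3 -c "
from h import *
s=snap('wrist','w7');print(s['tool_pos'],yaw(s))"
```

```text
time_s: 21.7
tool_pos: [0.5531, 0.0716, 0.2286]
ee_rot: [0.002, -0.24, 0.971, -0.0]
force: [0.7, 0.1, 0.7]
gripper_width: 0.0857
gripper_force: 0.0
time_s: 22.2
tool_pos: [0.5686, -0.0587, 0.2465]
ee_rot: [0.001, -0.206, 0.979, -0.0]
force: [0.4, 0.3, 0.6]
gripper_width: 0.0851
gripper_force: 0.0
[ 0.56861365 -0.05866056  0.24648897] -156.25185142819763
```

View pics/w7.png

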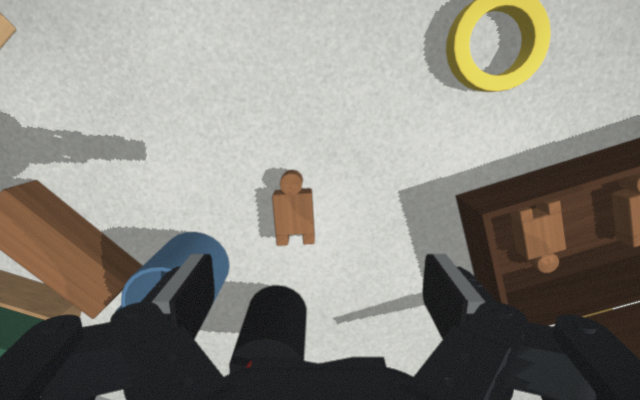

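Two pieces lie inside the chest. Piece C has its tab tip at (291,170) and notch end at (276,245)–(314,243); the cup's near foot is at (278,287) and the mug's at (205,235)/(228,262).

```bash
python3 -c "
from h import *
np.set_printoptions(precision=4,suppress=True)
P=px2w('wrist',[(276,245),(314,243),(291,170),(278,287),(228,262),(205,235)],[.024,.024,.024,0,0,0])
n=(P[0]+P[1])/2;v=P[2]-n;l=np.linalg.norm(v);print(l,np.linalg.norm(P[1]-P[0]),np.degrees(np.arctan2(v[1],v[0])),n+.4*v)
o=n+.4*v;v/=l;w=np.array([-v[1],v[0],0])
for p in P[3:]: print((p-o)@v,(p-o)@w,p)
o=o+.006*v
rel([o[0],o[1],.016],np.degrees(np.arctan2(v[1],v[0])))
"
```

```text
0.08132869474374854 0.04117987911946654 -154.33872567779278 [ 0.6249 -0.0603  0.024 ]
-0.0977090293224435 0.025173263138787247 [ 0.7239 -0.0407  0.    ]
-0.06312589788792686 0.08173012508567923 [ 0.7172 -0.1067  0.    ]
-0.028472750144688537 0.10465936027711836 [ 0.6959 -0.1423  0.    ]
shift [-44.3 -25.6 230.2] turn -1.80730303369009 yaw -156.1 j6 -0.66
```

```bash
python3 -m inch '[[[-22,-13,35,-1,1],[-44,-26,70,-2,1],[-44,-26,110,-2,1],[-44,-26,150,-2,1],[-44,-26,180,-2,1]]]'; python3 -m inch '[[[0,0,0,0,1],[0,0,0,0,1]]]';python3 -c "
from h import *
P=px2w('wrist',[(0,0)],[.024])
rel([.6249-.0054,-.0603-.0026,.016],-154.3)
a=np.radians(-154.3);o=np.array([.6249,-.0603]);print(w2px('wrist',[[*(o+.048*np.array([np.cos(a),np.sin(a)])),.024],[*(o-.02*np.array([np.cos(a),np.sin(a)])),.024]]))
snap('wrist','w8',(200,60,450,260),2)"
```

```text
time_s: 22.75
tool_pos: [0.6178, -0.0609, 0.0628]
ee_rot: [-0.001, -0.226, 0.974, 0.001]
force: [0.1, -0.4, -0.6]
gripper_width: 0.0855
gripper_force: 0.0
time_s: 22.95
tool_pos: [0.6189, -0.062, 0.0657]
ee_rot: [-0.0, -0.225, 0.974, 0.0]
force: [0.5, -0.4, 0.6]
gripper_width: 0.0855
gripper_force: 0.0
shift [-0.2 -1.2 49.7] turn 0.3101965838754097 yaw -154.0 j6 -0.68
[[314.43343473 154.77977329]
 [314.1555126  279.3274215 ]]
```

View pics/w8.png

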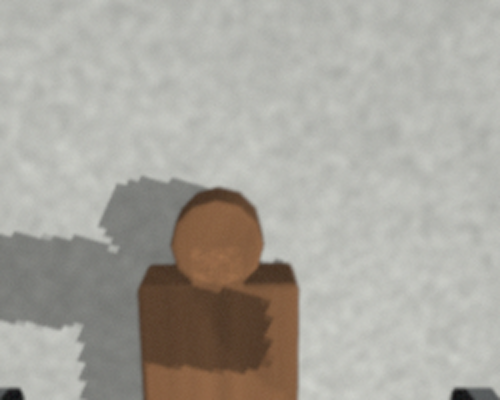

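Piece C's tab tip is where predicted (within ~3 mm), centred between the fingers. Grasp it.

```bash
python3 -m inch '[[[0,-2,25,0,1],[0,-2,50,0,1],[0,-2,50,0,1],[0,-2,50,0,0],[0,-2,50,0,0]]]' 50;python3 -m inch '[[[0,0,0,0,0],[0,0,0,0,0],[0,0,0,0,0],[0,0,0,0,0]]]';python3 -m inch '[[[0,0,-40,0,0],[0,0,-80,0,0],[0,0,-120,0,0],[0,0,-140,0,0]]]';python3 -c "
from h import *
c=np.array([.4688,.2754]);u=np.array([.7396,.673]);v=np.array([-.673,.7396])
rel([*(c+.11*v+.003*u),.15],222.3)"
```

```text
time_s: 23.5
tool_pos: [0.6218, -0.0655, 0.0178]
ee_rot: [0.002, -0.224, 0.975, -0.001]
force: [-0.2, -0.3, -0.0]
gripper_width: 0.0588
gripper_force: 0.0
time_s: 23.9
tool_pos: [0.6216, -0.0656, 0.0174]
ee_rot: [0.002, -0.224, 0.975, -0.001]
force: [-0.7, -0.1, 7.3]
gripper_width: 0.0406
gripper_force: 52.0
time_s: 24.3
tool_pos: [0.6216, -0.0657, 0.1599]
ee_rot: [0.003, -0.224, 0.975, -0.001]
force: [0.5, -0.2, -0.6]
gripper_width: 0.0409
gripper_force: 51.1
shift [ 16.8 480.    8.1] turn -16.40544866240407 yaw -154.1 j6 -0.69
```

```bash
python3 -m inch '[[[1,40,0,-2,0],[3,80,0,-4,0],[4,120,0,-6,0],[6,160,0,-8,0],[7,200,0,-9,0]]]'; python3 -m inch '[[[1,40,0,-2,0],[3,80,0,-4,0],[4,120,0,-6,0],[6,160,0,-8,0],[7,200,0,-8,0]]]';python3 -c "
from h import *
c=np.array([.4688,.2754]);u=np.array([.7396,.673]);v=np.array([-.673,.7396])
rel([*(c+.11*v+.003*u),.034],222.3)"
```

```text
time_s: 24.8
tool_pos: [0.5254, 0.1127, 0.1558]
ee_rot: [0.0, -0.3, 0.954, -0.0]
force: [0.6, -0.0, -0.9]
gripper_width: 0.0408
gripper_force: 51.1
time_s: 25.3
tool_pos: [0.4051, 0.2727, 0.1558]
ee_rot: [0.0, -0.366, 0.931, 0.0]
force: [0.1, 0.2, -0.7]
gripper_width: 0.041
gripper_force: 51.1
shift [-52.6  68.6 121.8] turn 0.6200996588047474 yaw -137.1 j6 -0.32
```

```bash
python3 -m inch '[[[-26,34,0,0,0],[-52,69,0,0,0],[-52,69,0,0,0],[-52,69,0,0,0]]]';python3 -c "
from h import *
c=np.array([.4688,.2754]);u=np.array([.7396,.673]);v=np.array([-.673,.7396])
rel([*(c+.11*v+.003*u),.034],222.3);print(status.sense()['gripper_width'])"
```

```text
time_s: 25.7
tool_pos: [0.3968, 0.3582, 0.1554]
ee_rot: [0.0, -0.367, 0.93, -0.0]
force: [-0.4, -1.3, -1.1]
gripper_width: 0.0407
gripper_force: 51.1
shift [ -0.5   0.3 121.4] turn 0.7300592764306089 yaw -137.0 j6 -0.17
0.04066594152579999
```

```bash
python3 -m inch '[[[0,0,40,0.7,0],[0,0,80,0.7,0],[0,0,119,0.7,0],[0,0,119,0.7,0],[0,0,119,0.7,0.8]]]'; python3 -m inch '[[[0,0,0,0,0.8],[0,0,0,0,0.8],[0,0,-50,0,1],[0,0,-100,0,1],[0,0,-150,0,1]]]';python3 -m inch '[[[0,0,-50,0,1],[0,0,-100,0,1],[0,0,-150,0,1],[0,0,-150,0,1]]]';python3 -c "
from h import *
s=status.sense();print(s['force'],s['gripper_width'])
rel([.560,.356,.32],222.3)"
```

```text
time_s: 26.2
tool_pos: [0.3972, 0.3562, 0.0365]
ee_rot: [-0.001, -0.359, 0.933, -0.0]
force: [-0.1, 0.1, 0.8]
gripper_width: 0.0536
gripper_force: 0.0
time_s: 26.7
tool_pos: [0.3975, 0.3576, 0.1897]
ee_rot: [0.001, -0.36, 0.933, 0.0]
force: [1.0, 1.0, 0.6]
gripper_width: 0.0851
gripper_force: 0.0
time_s: 27.1
tool_pos: [0.3994, 0.359, 0.3462]
ee_rot: [0.008, -0.36, 0.933, 0.002]
force: [1.0, 0.2, -0.1]
gripper_width: 0.0856
gripper_force: 0.0
[ 1.02482135  0.1755003  -0.09970642] 0.08558308847298321
shift [-116.5 -110.    28.3] turn -0.0934134846603456 yaw -137.8 j6 -0.15
```

```bash
cat > blobs.py <<'E'
from h import *
c=np.array([.4688,.2754]);u=np.array([.7396,.673]);v=np.array([-.673,.7396])
def blobs(n,z=.032,a0=60):
    s=status.sense();im=cams.snapshot(n)[:,:,::-1];h=cv2.cvtColor(np.ascontiguousarray(im),cv2.COLOR_BGR2HSV)
    m=cv2.inRange(h,(5,100,85),(18,230,255));_,_,st,ce=cv2.connectedComponentsWithStats(m)
    for a,p in zip(st[1:],ce[1:]):
        if a[4]>a0:
            w=px2w(n,[p],[z],s)[0,:2]
            if abs(w[0]-.5)<.3: print(n,a[4],a[:4],w.round(3),"chest",round((w-c)@u,3),round((w-c)@v,3))
E
python3 -c "
from blobs import *
blobs('wrist',a0=150);blobs('scene',.024);blobs('side',.024)"
```

```text
wrist 392 [ 60  91  25 108] [0.599 0.121] chest -0.008 -0.202
wrist 17184 [ 96  90 284 117] [0.462 0.256] chest -0.018 -0.01
wrist 1081 [216 297 181   9] [0.567 0.495] chest 0.22 0.096
wrist 224 [622 327  18  29] [0.293 0.9  ] chest 0.29 0.58
scene 175 [182 187  38  16] [ 0.624 -0.403] chest -0.341 -0.606
scene 915 [182 215  41  50] [ 0.76  -0.286] chest -0.162 -0.611
scene 485 [378 222  81  27] [0.461 0.234] chest -0.034 -0.025
side 329 [123  76  28  21] [0.224 0.828] chest 0.19 0.573
side 162 [220 129  18  15] [0.402 0.368] chest 0.013 0.114
side 167 [251 136  19  14] [0.474 0.285] chest 0.01 0.003
side 161 [284 143  16  14] [0.546 0.201] chest 0.007 -0.107
side 1078 [432 198  36  50] [ 0.767 -0.278] chest -0.152 -0.609
side 688 [413 283  79  16] [ 0.633 -0.449] chest -0.366 -0.646
```

Side view shows three piece blobs in the chest at y ≈ +0.114, 0.003 and −0.107, as placed, and none left on the table. Now the tab.

```bash
python3 -m inch '[[[-40,-37,0,0,1],[-80,-74,0,0,1],[-116,-110,0,0,1],[-116,-110,28,0,1],[-116,-110,28,0,1]]]';python3 -m inch '[[[0,0,0,0,1]]]';python3 -c "
from h import *
rel([.560,.354,.220],222.3)
s=status.sense();c=np.array([.4688,.2754]);u=np.array([.7396,.673]);
hh=c+.07*u
for th in (1.81,1.85):
  a=th+.041;print(th,hh-u*.1701*np.cos(a),.0685+.1701*np.sin(a)-.008)
im=np.ascontiguousarray(cams.snapshot('wrist')[:,:,::-1])
hsv=cv2.cvtColor(im,cv2.COLOR_BGR2HSV);m=cv2.inRange(hsv,(0,0,90),(180,60,190));m[:, :215]=0;m[:,425:]=0
n,_,st,ce=cv2.connectedComponentsWithStats(m)
for a,p in zip(st[1:],ce[1:]):
  if a[4]>300: print(a,p)
print(w2px('wrist',[[*(hh-u*.19*np.cos(1.88)),.0685+.19*np.sin(1.88)]]))
"
```

```text
time_s: 27.75
tool_pos: [0.5576, 0.3525, 0.3014]
ee_rot: [-0.005, -0.359, 0.933, -0.0]
force: [-0.9, -0.1, -0.9]
gripper_width: 0.0851
gripper_force: 0.0
time_s: 27.85
tool_pos: [0.5555, 0.3533, 0.3063]
ee_rot: [-0.003, -0.36, 0.933, -0.0]
force: [-0.8, -0.1, 1.3]
gripper_width: 0.0853
gripper_force: 0.0
shift [-4.3 -2.7 86.3] turn -0.11489769101433467 yaw -137.8 j6 -0.29
1.81 [0.55536381 0.35416886] 0.22396595237647746
1.85 [0.56017067 0.35854286] 0.2219540431674784
[246 122 142   3 401] [312.9925187  122.93765586]
[ 215  192  210   61 3851] [316.01246429 220.96780057]
[408 219  17  32 306] [418.42810458 234.82026144]
[[317.38147106 241.25105292]]
```

```bash
python3 -m inch '[[[-7,-1,30,0,1],[-7,-1,60,0,1],[-7,-1,86,0,1],[-7,-1,86,0,1],[-7,-1,86,0,0]]]' 40;python3 -m inch '[[[0,0,0,0,0],[0,0,0,0,0],[0,0,0,0,0],[0,0,0,0,0]]]';python3 -c "
from h import *
rel([.562,.358,.220],222.3);print(status.sense()['force'])"
```

```text
time_s: 28.4
tool_pos: [0.5619, 0.3583, 0.2242]
ee_rot: [0.0, -0.36, 0.933, 0.0]
force: [0.1, 0.2, -0.0]
gripper_width: 0.0731
gripper_force: 0.0
time_s: 28.8
tool_pos: [0.5634, 0.3588, 0.2248]
ee_rot: [0.002, -0.36, 0.933, 0.001]
force: [-2.5, 1.1, 6.8]
gripper_width: 0.0393
gripper_force: 41.7
shift [1.6 0.3 4.8] turn -0.07997793082131466 yaw -137.8 j6 -0.29
[-2.45548373  1.07397511  6.824013  ]
```

```bash
python3 -m inch '[[[23,0,-6,0,0],[44,0,-8,0,0],[64,0,-8,0,0],[85,0,-6,0,0],[105,0,-1,0,0]]]'; python3 -m inch '[[[19,0,7,0,0],[38,0,17,0,0],[55,0,29,0,0],[70,0,43,0,0],[84,0,59,0,0]]]';python3 -c "
from h import *
c=np.array([.4688,.2754]);u=np.array([.7396,.673]);v=np.array([-.673,.7396]);s=status.sense()
d=s['tool_pos']-[*(c+.07*u),.0685];print(s['force'],s['gripper_width'],d[:2]@u,d[:2]@v,d[2]+.008, np.degrees(np.arctan2(d[2]+.008,-(d[:2]@u)))-2.4)"
```

```text
time_s: 29.3
tool_pos: [0.4861, 0.2885, 0.226]
ee_rot: [0.003, -0.36, 0.933, 0.001]
force: [0.3, 2.5, 3.9]
gripper_width: 0.0394
gripper_force: 44.2
time_s: 29.8
tool_pos: [0.4222, 0.2305, 0.1658]
ee_rot: [0.001, -0.36, 0.933, 0.0]
force: [-2.4, -1.4, 3.8]
gripper_width: 0.0391
gripper_force: 45.0
[-2.42870357 -1.43594967  3.8282118 ] 0.0390946002216309 -0.13461548534450934 -0.001844601193432563 0.10531988973332504 35.638763971960024
```

```bash
python3 -m inch '[[[12,0,17,0,0],[21,0,36,0,0],[28,0,55,0,0],[33,0,76,0,0],[35,0,97,0,0]]]'; python3 -m inch '[[[0,0,2,0,0],[0,0,2,0,0],[0,0,2,0,0]]]';python3 -c "
from h import *
c=np.array([.4688,.2754]);u=np.array([.7396,.673]);v=np.array([-.673,.7396]);s=status.sense()
d=s['tool_pos']-[*(c+.07*u),.0685];print(s['force'],s['gripper_width'],d[:2]@u,d[:2]@v,d[2]+.008, np.degrees(np.arctan2(d[2]+.008,-(d[:2]@u)))-2.4)"
```

```text
time_s: 30.3
tool_pos: [0.3957, 0.2064, 0.0669]
ee_rot: [-0.001, -0.36, 0.933, -0.0]
force: [-2.6, -2.1, 1.2]
gripper_width: 0.039
gripper_force: 40.5
time_s: 30.6
tool_pos: [0.3955, 0.2063, 0.0654]
ee_rot: [-0.002, -0.36, 0.933, -0.001]
force: [-4.4, -6.0, -0.3]
gripper_width: 0.0391
gripper_force: 40.8
[-4.37466084 -5.98807672 -0.31998895] 0.03913445484295041 -0.1707127666784692 -0.0017571958096470747 0.004926089928576162 -0.7471308660151124
```

```bash
python3 -m inch '[[[0,0,0,0,1],[0,0,0,0,1],[0,0,0,0,1],[0,0,0,0,1]]]'; python3 -m inch '[[[0,0,-40,0,1],[0,0,-80,0,1],[0,0,-120,0,1],[0,0,-160,0,1],[0,0,-200,0,1]]]';python3 -m inch '[[[0,0,0,0,1],[0,0,0,0,1],[0,0,0,0,1],[0,0,0,0,1],[0,0,0,0,1]]]';python3 -c "
from h import *
s=status.sense();print(s['force'],s['gripper_width'])
a=cv2.imread('pics/side0.png').astype(int);b=cams.snapshot('side')[:,:,::-1].astype(int)
d=np.abs(a-b).max(2)
print('lid region side',d[108:170,200:322].mean(),(d[108:170,200:322]>40).sum())
print('counter',d[272:335,330:395].mean())
m=(d>50).astype(np.uint8);n,_,st,ce=cv2.connectedComponentsWithStats(m)
print([list(x) for x in st[1:] if x[4]>40])
"
```

```text
time_s: 31.0
tool_pos: [0.3978, 0.2079, 0.0658]
ee_rot: [0.001, -0.36, 0.933, 0.0]
force: [-0.6, -0.5, 0.7]
gripper_width: 0.0851
gripper_force: 0.0
time_s: 31.5
tool_pos: [0.3969, 0.2075, 0.2672]
ee_rot: [0.0, -0.36, 0.933, 0.0]
force: [0.1, -1.0, 0.2]
gripper_width: 0.0856
gripper_force: 0.0
time_s: 32.0
tool_pos: [0.3963, 0.2073, 0.2639]
ee_rot: [-0.001, -0.36, 0.933, 0.0]
force: [-0.0, -0.2, -0.2]
gripper_width: 0.0852
gripper_force: 0.0
[-0.04053293 -0.16915913 -0.2292073 ] 0.0852355267818539
lid region side 3.272607086197779 150
counter 25.65811965811966
[[np.int32(25), np.int32(0), np.int32(28), np.int32(15), np.int32(261)], [np.int32(122), np.int32(2), np.int32(18), np.int32(12), np.int32(125)], [np.int32(221), np.int32(12), np.int32(16), np.int32(11), np.int32(85)], [np.int32(19), np.int32(22), np.int32(26), np.int32(10), np.int32(91)], [np.int32(131), np.int32(28), np.int32(28), np.int32(47), np.int32(767)], [np.int32(210), np.int32(32), np.int32(13), np.int32(16), np.int32(133)], [np.int32(208), np.int32(55), np.int32(54), np.int32(49), np.int32(1005)], [np.int32(63), np.i
[... 699 characters left out ...]
nt32(14), np.int32(42)], [np.int32(73), np.int32(206), np.int32(17), np.int32(10), np.int32(47)], [np.int32(345), np.int32(220), np.int32(125), np.int32(180), np.int32(9122)], [np.int32(189), np.int32(276), np.int32(34), np.int32(26), np.int32(240)], [np.int32(374), np.int32(286), np.int32(17), np.int32(20), np.int32(206)], [np.int32(85), np.int32(288), np.int32(172), np.int32(112), np.int32(5689)], [np.int32(231), np.int32(304), np.int32(23), np.int32(16), np.int32(108)], [np.int32(352), np.int32(306), np.int32(20), np.int32(7), np.int32(54)], [np.int32(349), np.int32(313), np.int32(30), np.int32(15), np.int32(254)], [np.int32(257), np.int32(325), np.int32(23), np.int32(23), np.int32(204)]]
```

```bash
python3 -c "
from cell import env
print(env.job_done())"
```

```text
the job is handed in; nothing more can be done
None
```

The job is handed in at about 32 s on the robot's clock, with no verdict returned: all three jigsaw pieces that were on the table are in the chest, the lid is shut, the counter's knob is back at its zero stop, and no bystander was touched on purpose.

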